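Close up the ink row with the squeeze-release pusher

TASK

Close up the gappy row of ink bottles in the counter rack: squeeze the red release lever of the pusher and, keeping it squeezed, slide the pusher gently along to the last notch that the standing bottles leave room for, then let go so that the pusher is locked in that notch. Do not force the latch or press hard on the bottles, and leave the other things on the counter alone.

Things in the scene. Friction and masses are not known exactly. Their poses are not given: they have to be found in the camera images.
- rack: White rack fixed to the counter, floor plate 125 x 330 x 8 mm. Origin: centre of its underside; y runs along the row towards the end plate, x away from the robot, z up. One row of bottles stands in a channel at x = +25 mm (walls 24 mm high); the pusher runs on the near side at x = -30 mm and closes the row by moving to +y. Position and yaw vary.
- end_stop (a point): Middle of the face of the upright aluminium end plate (50 mm wide, 66 mm tall) at the rack's +y end, against which the row closes up; axes as the rack's.
- pusher_frame (a joint): Travel of the pusher along the rack's +y, in m: 0 at the open end; 0.099 to 0.101 where its plate meets the fully closed row; hard stop at 0.115. About 1 N of friction while the lever is squeezed. The last notch that the row leaves room for lies 1 to 16 mm before the place where the plate meets the closed row; the notch before it is 18 mm farther back.
- lever (a joint): Angle of the red release lever, rad: 0 = free, pawl fully down in a notch, locked both ways; about 0.175 = pawl lies on top of a tooth, not locked; 0.27 = fully squeezed, hard stop. Light spring: 4 N at the grip starts to move it, 6 N holds it fully squeezed. At the start the pawl may lie in a notch or on a tooth.
- pawl: Steel pawl, a round bar 6 mm thick at the lever's foot, 53 mm farther in +y than the grip; origin at its middle. A steel bar under it has notches every 18 mm, 7.5 mm wide, 6.5 mm deep, with flat-topped teeth 10.5 mm wide between. The bar is screwed on through slots, so where its notches lie along y is unknown and must be felt: the pawl drops by itself (4 to 7 N drag on a tooth); it can hang half-way on a tooth edge.
- grip (a point): Midway between the pusher's two upright grip plates with the lever free, 70 mm above the counter; axes as the rack's. -y side: fixed black plate; +y side: red lever plate. Each is 22 to 24 mm wide in x and reaches from 38 to 88 mm above the counter. Over both along y: 46 mm locked, about 37 mm with the pawl on a tooth, 34 mm squeezed. Nearest bottle side 37 mm away in x.
- push_plate: Blue pusher plate that pushes the bottles, 36 mm wide, 10 to 60 mm above the counter; origin at the middle of its front face (towards +y), 55 mm farther in x and 31 mm farther in y than the grip point. Pushing the black grip plate towards +y moves it without squeezing the lever.
- calculator: Grey desk calculator, 82 x 130 x 19 mm, a bystander; origin at the centre of its underside.
- eraser_a: White eraser in a blue sleeve, 58 x 24 x 14 mm, a bystander; origin at the centre of its underside.
- nib_tin: Small gold-coloured tin, 54 x 36 x 14 mm, a bystander; origin at the centre of its underside.
- gesso_jar: White jar with a black lid, 67 mm across, 80 mm tall, a bystander; origin at the centre of its underside.
- clip_box: Green card box, 68 x 48 x 26 mm, a bystander; origin at the centre of its underside.
- ink_0_mid (a point): Middle (40 mm up) of the blue ink bottle with white cap, 35 mm across, 80 mm tall, about 62 g, standing loose in the rack's channel on the 8 mm floor; z is its upright axis. The four stand in any order along the row with gaps.
- ink_1_mid (a point): Middle (40 mm up) of the red ink bottle with white cap, 35 mm across, 80 mm tall, about 62 g, standing loose in the rack's channel on the 8 mm floor; z is its upright axis. The four stand in any order along the row with gaps.
- ink_2_mid (a point): Middle (40 mm up) of the green ink bottle with white cap, 35 mm across, 80 mm tall, about 62 g, standing loose in the rack's channel on the 8 mm floor; z is its upright axis. The four stand in any order along the row with gaps.
- ink_3_mid (a point): Middle (40 mm up) of the black ink bottle with white cap, 35 mm across, 80 mm tall, about 62 g, standing loose in the rack's channel on the 8 mm floor; z is its upright axis. The four stand in any order along the row with gaps.
Not all that is in view belongs to the job. Leave any purple or yellow look-alike of the part that bears ink_3_mid alone.

How it is judged:
By the outcome, as a careful person would: the job done as asked, in the order asked, and still so for the second after the job is handed in, with the robot touching nothing.
It also fails if it takes over 51 s, if anything falls off the work surface, if the arm or the gripper's body presses on something with over 40 N, if the wrist force passes 120 N, or if a joint passes its speed limit or range.

ROBOT

A 7-joint arm with a two-finger parallel gripper is mounted at the origin on a cart in front of the work surface, level with it; the furniture and walls round the work are solid. World frame = base frame: x ahead of the robot, y to its left, z up, the work surface at z = 0. Lengths are in m, angles in degrees, forces in N, time in s.
With the tool pointing down it reaches from about 0.4 to 0.875 m from the base axis. Payload 4.4 kg.
Tool frame: the origin (TCP) lies on the centre line of the jaws, within the pads' length; the fingertips stand 11 mm ahead of it and the grasp point (between the pads) lies 8 mm behind it (manip.tips_ahead is the distance from the TCP to the fingertips, in m); z points along the fingers, y is the line along which they close (so a half turn about z gives the same grasp; the last joint's range is limited). The gripper opens to 85 mm and grips with 20 to 120 N. Pads are 22 mm wide; open, the fingers measure 114 mm over their backs; the gripper's body (76 mm by 85 mm) begins 54 mm behind the grasp point. The pads swing forward as they close: fully open they stand 13 mm farther back than shut.
Start: joints at [-69.546, 36.005, 2.206, 86.941, -1.547, 57.084, -1.146], TCP at [0.267, 0.593, 0.242] pointing down, gripper open.
Joint ranges: [-175.42, 175.42], [-21.48, 121.26], [-71.46, 75.88], [10.55, 141.38], [-63.04, 243.04], [13.31, 113.54], [-168.57, 168.57]. Speed limits (degrees/s): [147.25, 147.25, 180, 180, 180, 180, 180].

INTERFACE

Orientations are given as a 3x3 rotation matrix whose columns are the frame's x, y, z axes.
In Python, from workcell import manip, vision, workorder gives the robot as it stands.
- The arm moves only by the tool jog_arm, never from a script. Its argument "series" is a list of rows, each a list of 2 entries, a list of its own where there are three numbers: the shift along the tool's x, y, z in m, then the turn about the tool's z in degrees. In form: [[[tx, ty, tz], twist], ...]. A call has 1 to 10 rows; each row shifts and turns the commanded pose from where the row before left it, along the tool's axes as they then stand; what a row does not reach is not made up. A row lasts 1/8 s, in which the tool goes at most 62.5 mm and 10.7 degrees, less where a joint would pass 70% of its speed; a pose out of reach is approached as far as the arm can. A call is refused whole if a number of a shift passes 0.0625 or a number of a turn 10.7, either way. A call with a gripper value outside its range is refused whole. "claw" is the gripper's target within -1 to 1 (shut at 1, half-way at 0, fully open at -1), set as the call begins (left out, the last holds). The fingers move at their own pace and stop on an object; "grip_force" is the grip in N (left out, the last holds). Time passes only in rows, so rows that do not move let the fingers close. It gives the time, the measured TCP pose, the force, the opening and the grip force at its end, in the units of the state.
- manip.read_state(): the state, without advancing time (a new reading comes with each control period).
- vision.snapshot(name): name is "scene" or "side" or "wrist"; returns a dict with "img" (420x560x3 uint8, red, green, blue), "z_map" (420x560 float32, m along the optical axis (not along the pixel's ray), 0 where there is no reading), "vfov" (degrees; the focal length in pixels is half the picture's height over the tangent of half this angle, whatever the lens; pixels are square), "cx", "cy" (the principal point, pixels), "camera_from_world" (4x4, takes a point from world to camera coordinates). Camera axes: x right, y down, z forward; pixel columns grow to the right and rows downward; lengths in m; the calibration is good to about 2 mm. A picture is of the moment at which its call begins.
- workorder.hand_in(): hands the job in; it is judged then, once.
The state is a dict: "t": time; "joint_pos": joint angles; "dq": joint speeds; "joint_efforts": joint torques, N m; "eef_pos": TCP position; "ee_rot": TCP orientation; "wrist_force": force on the tool from outside, world axes, zero at the start; "wrist_torque": the same for the moment, N m; "gripper_width": opening from 0.0 (shut) to 1.0 (fully open); "gripper_force": force on a finger pad.
Only numpy, scipy, OpenCV 4.12 (cv2) and the standard library are available. Lean on these libraries where they do the work, as an engineer would, in place of code of your own. Each camera call takes 0.05 s, during which the arm holds its last target. There are 200 camera calls.

## Working session

There is one attempt and no reset: what is moved stays moved. The work goes in short steps, Python scripts to look and compute and a tool call to move; the robot and the scene stay as the last step left them, time stands still between calls to the robot, and variables do not carry over. Pictures are saved under pics/ and viewed, at most 10 in all, crops included, and the job is handed in when it is done.

Besides the shell and the picture viewer there is one more tool, called after "Request:" as a command line: name --argument value ..., lists and objects as JSON in quotes. jog_arm: Moves the arm, as the interface text tells. Its arguments: {"type":"object","properties":{"series":{"type":"array","items":{"type":"array"}},"claw":{"type":"number"},"grip_force":{"type":"number"}},"required":["series"]}

```bash
mkdir -p pics && cat > h.py <<'E'
import numpy as np, cv2
from workcell import manip, vision, workorder
def snap(n,png=None):
    s=vision.snapshot(n)
    if png: cv2.imwrite('pics/'+png,cv2.cvtColor(s['img'],cv2.COLOR_RGB2BGR))
    return s
def world(s):
    z=s['z_map'];h,w=z.shape;f=h/2/np.tan(np.radians(s['vfov']/2))
    v,u=np.mgrid[:h,:w]
    P=np.stack([(u-s['cx'])/f*z,(v-s['cy'])/f*z,z,np.ones_like(z)],-1)
    W=P@np.linalg.inv(s['camera_from_world']).T
    W[z==0]=np.nan
    return W[...,:3]
E
python3 - <<'E'
from h import *
for n in ['scene','side']:
    s=snap(n,n+'0.png'); print(n,s['vfov'],np.linalg.inv(s['camera_from_world']).round(3).tolist())
st=manip.read_state();print(st['t'],st['eef_pos'],st['ee_rot'],st['gripper_width'],manip.tips_ahead)
E
```

```text
scene 43.82861241578636 [[0.586, -0.603, 0.542, -0.163], [-0.81, -0.42, 0.409, -0.588], [-0.019, -0.679, -0.734, 1.075], [0.0, 0.0, 0.0, 1.0]]
side 53.759738444613035 [[0.854, -0.261, 0.45, -0.002], [-0.52, -0.443, 0.73, -0.941], [0.008, -0.858, -0.514, 0.715], [0.0, 0.0, 0.0, 1.0]]
0.1 [0.26644982 0.59230839 0.24150952] [[-9.11955356e-01  4.10288928e-01 -6.52220187e-04]
 [ 4.10289446e-01  9.11954127e-01 -1.49683007e-03]
 [-1.93379131e-05 -1.63264126e-03 -9.99998667e-01]] 0.9971918503373264 0.011
```

View pics/scene0.png

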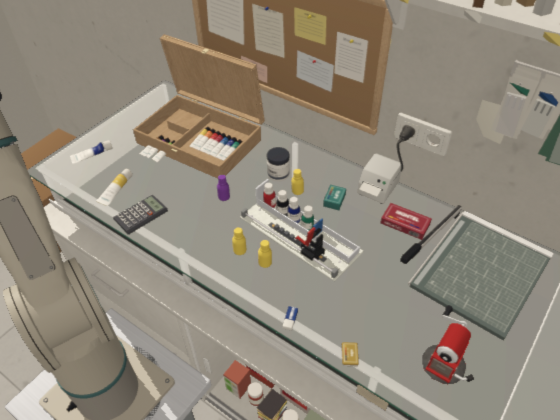

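View pics/side0.png

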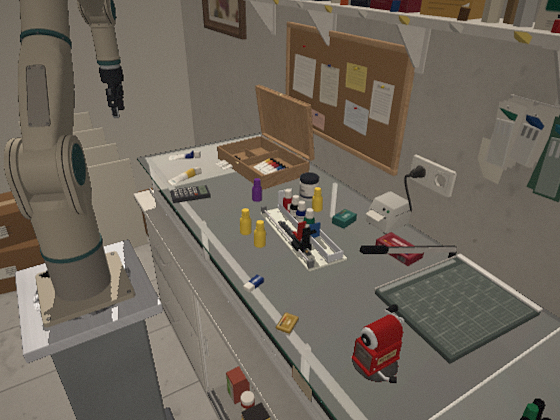

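The rack is around (300,230) in the scene view, with the pusher (black and red) at about (315,240). Four bottles run from (268,190) to (308,215), and the yellow and purple look-alikes stand outside the rack. Next I measure these positions.

```bash
python3 - <<'E'
from h import *
for n,(x0,y0,x1,y1) in {'scene':(230,160,370,280),'side':(250,170,360,275)}.items():
    s=snap(n); W=world(s); hsv=cv2.cvtColor(s['img'],cv2.COLOR_RGB2HSV).astype(int)
    H,S,V=hsv[...,0],hsv[...,1],hsv[...,2]
    roi=np.zeros(H.shape,bool); roi[y0:y1,x0:x1]=1
    ok=roi&np.isfinite(W[...,2])
    print(n)
    def rep(name,m):
        k,l,st,c=cv2.connectedComponentsWithStats(m.astype(np.uint8))
        for i in range(1,k):
            if st[i,4]>=12:
                p=W[l==i]; print(name,c[i].round(),st[i,4],np.median(p,0).round(4),'min',np.percentile(p,5,0).round(3),'max',np.percentile(p,95,0).round(3))
    z=W[...,2]
    rep('red',ok&((H<8)|(H>172))&(S>140)&(V>70))
    rep('blue',ok&(H>100)&(H<130)&(S>120)&(V>50))
    rep('green',ok&(H>60)&(H<95)&(S>100)&(V>40))
    rep('dark',ok&(V<45)&(z>0.02))
    rep('cap',ok&(S<60)&(V>150)&(z>0.072)&(z<.1))
    m=ok&(z>0.003)&(z<0.013)&(S<60)&(V>140)
    p=W[m][:,:2].astype(np.float32); r=cv2.minAreaRect(p); print('floor',m.sum(),r)
    crop=s['img'][y0:y1,x0:x1]; cv2.imwrite(f'pics/{n}c.png',cv2.cvtColor(cv2.resize(crop,None,fx=5,fy=5,interpolation=cv2.INTER_CUBIC),cv2.COLOR_RGB2BGR))
E
```

```text
scene
red [268. 198.] 81 [0.6261 0.0345 0.054 ] min [0.621 0.027 0.033] max [0.64  0.047 0.062]
red [307. 237.] 100 [ 0.5648 -0.1404  0.0601] min [ 0.555 -0.146  0.03 ] max [ 0.574 -0.106  0.092]
blue [294. 211.] 40 [ 0.6202 -0.053   0.0575] min [ 0.614 -0.061  0.052] max [ 0.631 -0.041  0.063]
blue [319. 224.] 43 [ 0.6252 -0.1305  0.0519] min [ 0.611 -0.133  0.036] max [ 0.635 -0.128  0.062]
green [332. 198.] 24 [ 0.7461 -0.096   0.0282] min [ 0.738 -0.112  0.023] max [ 0.753 -0.09   0.031]
green [333. 204.] 91 [ 0.7344 -0.1083  0.0194] min [ 0.728 -0.124  0.009] max [ 0.757 -0.087  0.028]
green [307. 219.] 50 [ 0.6162 -0.1003  0.0582] min [ 0.61  -0.108  0.05 ] max [ 0.629 -0.086  0.063]
dark [279. 162.] 25 [0.742  0.0797 0.0731] min [0.729 0.068 0.07 ] max [0.761 0.104 0.078]
dark [282. 204.] 43 [ 0.6249 -0.014   0.0563] min [ 0.618 -0.021  0.052] max [0.636 0.001 0.062]
dark [317. 232.] 25 [ 0.6066 -0.137   0.043 ] min [ 0.595 -0.14   0.039] max [ 0.618 -0.133  0.047]
dark [314. 249.] 253 [ 0.5526 -0.1668  0.0336] min [ 0.538 -0.177  0.025] max [ 0.575 -0.137  0.083]
cap [366. 17
[... 1279 characters left out ...]

dark [293. 207.] 30 [ 0.6233 -0.0159  0.0557] min [ 0.619 -0.024  0.049] max [ 0.628 -0.002  0.062]
dark [303. 240.] 265 [ 0.5552 -0.1727  0.0381] min [ 0.538 -0.18   0.024] max [ 0.605 -0.137  0.084]
cap [288. 190.] 27 [0.6368 0.0389 0.0873] min [0.627 0.031 0.075] max [0.657 0.064 0.089]
cap [295. 197.] 24 [ 0.6341 -0.0092  0.0873] min [ 0.628 -0.015  0.083] max [0.645 0.    0.09 ]
cap [301. 202.] 24 [ 0.6279 -0.0488  0.0879] min [ 0.622 -0.055  0.084] max [ 0.636 -0.042  0.09 ]
cap [309. 210.] 26 [ 0.6252 -0.0962  0.0872] min [ 0.619 -0.105  0.084] max [ 0.633 -0.088  0.09 ]
floor 773 ((0.6920832395553589, 0.02062898874282837), (0.625798225402832, 0.29061388969421387), 62.75700759887695)
```

View pics/scenec.png

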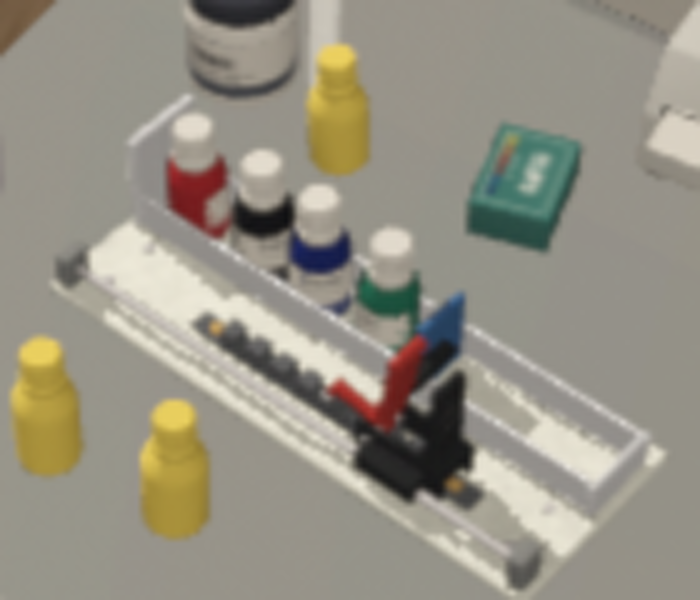

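The crop shows the red lever plate at crop (400,370), the black plate at (450,410) and the blue plate just behind them. The row yaw is about -5.2°. I'll move above the grip and look with the wrist camera.

Request:
jog_arm --series '[[[0, 0, 0], -9.5], [[0, 0, 0], -9.5], [[-0.0255, -0.0516, 0], 0], [[-0.0255, -0.0516, 0], 0], [[-0.0255, -0.0516, 0], 0], [[-0.0255, -0.0516, 0], 0], [[-0.0255, -0.0516, 0], 0], [[-0.0255, -0.0516, 0], 0], [[-0.0255, -0.0516, 0], 0], [[-0.0255, -0.0516, 0], 0]]' --claw -1 --grip_force 20

```text
t: 1.45
eef_pos: [0.4328, 0.1614, 0.2424]
ee_rot: [[-0.996, 0.091, 0.001], [0.091, 0.996, 0.0], [-0.0, 0.0, -1.0]]
wrist_force: [0.6, 0.3, 0.8]
gripper_width: 1.0
gripper_force: 0.0
```

Request:
jog_arm --series '[[[-0.0255, -0.0516, 0], 0], [[-0.0255, -0.0516, 0], 0], [[-0.0255, -0.0516, 0], 0], [[-0.0255, -0.0516, 0], 0], [[-0.0255, -0.0516, 0], 0], [[-0.0255, -0.0516, 0], 0], [[0, 0, 0.02], 0], [[0, 0, 0.02], 0], [[0, 0, 0], 0]]'

```text
t: 2.58
eef_pos: [0.5552, -0.1589, 0.2008]
ee_rot: [[-0.996, 0.091, -0.004], [0.091, 0.996, 0.001], [0.004, 0.001, -1.0]]
wrist_force: [-0.0, 0.6, -0.1]
gripper_width: 1.004
gripper_force: 0.0
```

```bash
cat > m.py <<'E'
from h import *
import sys
s=snap('wrist',sys.argv[1]+'.png'); W=world(s); hsv=cv2.cvtColor(s['img'],cv2.COLOR_RGB2HSV).astype(int)
H,S,V=hsv[...,0],hsv[...,1],hsv[...,2]; z=W[...,2]
st=manip.read_state(); R=st['ee_rot']; print(st['t'],st['eef_pos'].round(4),R[:2,:2].round(4).tolist(),st['wrist_force'].round(1),st['gripper_width'])
y=np.array([np.sin(np.radians(5.2)),np.cos(np.radians(5.2))]); x=np.array([y[1],-y[0]])
def rep(n,m):
    k,l,t,c=cv2.connectedComponentsWithStats((m&np.isfinite(z)).astype(np.uint8))
    for i in range(1,k):
        if t[i,4]>=60:
            p=W[l==i]; q=np.c_[p[:,:2]@x,p[:,:2]@y,p[:,2]]
            print(n,c[i].round(),t[i,4],'xy',np.median(p,0).round(4),'rack5-95',np.percentile(q,3,0).round(4),np.percentile(q,97,0).round(4))
near=(np.hypot(W[...,0]-.56,W[...,1]+.14)<.09)
rep('red',near&((H<8)|(H>172))&(S>140)&(V>60)&(z>.07)&(z<.1))
rep('black',near&(V<60)&(z>.07)&(z<.1))
rep('blue',near&(H>100)&(H<130)&(S>120)&(z>.05)&(z<.07))
cap=(S<60)&(V>140)&(z>.082)&(z<.096)
rep('cap',cap&(np.abs(W[...,0]-.62)<.05))
E
python3 m.py w1
```

```text
2.625 [ 0.5561 -0.159   0.2019] [[-0.9959, 0.091], [0.091, 0.9959]] [0.5 0.7 0.3] 0.997847749901847
red [294. 213.] 270 xy [ 0.5623 -0.1416  0.0895] rack5-95 [ 0.5632 -0.0941  0.0715] [ 0.5861 -0.085   0.0914]
black [263. 211.] 254 xy [ 0.5581 -0.169   0.0867] rack5-95 [ 0.563  -0.1224  0.0725] [ 0.584  -0.114   0.0884]
blue [308. 252.] 183 xy [ 0.6185 -0.1284  0.0592] rack5-95 [ 0.6124 -0.0742  0.0516] [ 0.6455 -0.0691  0.0604]
cap [488. 266.] 366 xy [0.634  0.0418 0.0865] rack5-95 [0.6191 0.0908 0.0836] [0.6375 0.1085 0.0879]
cap [347. 267.] 372 xy [ 0.6239 -0.0939  0.0865] rack5-95 [ 0.6213 -0.0457  0.0827] [ 0.6396 -0.0274  0.0877]
cap [398. 268.] 357 xy [ 0.6284 -0.0445  0.0867] rack5-95 [0.6215 0.0034 0.0837] [0.64   0.0219 0.0879]
cap [439. 268.] 367 xy [ 0.6322 -0.0052  0.0865] rack5-95 [0.6219 0.0436 0.083 ] [0.6405 0.0614 0.0878]
```

View pics/w1.png

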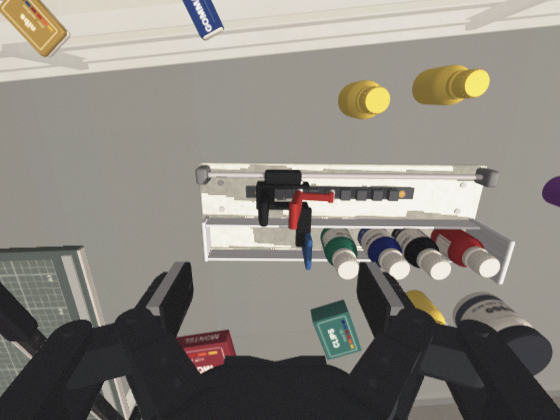

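The wrist view shows the red plate at (294,213) and the black plate at (263,211). They measure about 37 mm over both, so the pawl lies on a tooth. The gripper is already above them, so I go down centred for the squeeze.

Request:
jog_arm --series '[[[-0.0054, 0.0025, 0.03], 0], [[0, 0, 0.04], 0], [[0, 0, 0.035], 0], [[0, 0, 0.025], 0], [[0, 0, 0.01], 0], [[0, 0, 0], 0]]'

```text
t: 3.38
eef_pos: [0.5624, -0.1571, 0.0627]
ee_rot: [[-0.996, 0.091, 0.0], [0.091, 0.996, -0.0], [-0.0, -0.0, -1.0]]
wrist_force: [0.4, 0.2, -0.1]
gripper_width: 1.0
gripper_force: 0.0
```

```bash
python3 m.py w2 && python3 - <<'E'
from h import *
snap('side','s2.png');import cv2
im=cv2.imread('pics/s2.png')[170:275,250:360]; cv2.imwrite('pics/s2c.png',cv2.resize(im,None,fx=5,fy=5,interpolation=2))
E
```

```text
3.425 [ 0.5628 -0.1572  0.0633] [[-0.9959, 0.0909], [0.0909, 0.9959]] [ 0.8 -0.7  0.7] 1.0035878495289012
red [307. 302.] 1123 xy [ 0.5589 -0.1419  0.0895] rack5-95 [ 0.5631 -0.0942  0.0719] [ 0.5862 -0.0859  0.0913]
black [178. 300.] 1166 xy [ 0.5548 -0.1986  0.0869] rack5-95 [ 0.5616 -0.1484  0.0713] [ 0.5826 -0.1471  0.099 ]
black [371. 300.] 1179 xy [ 0.5624 -0.1135  0.0867] rack5-95 [ 0.5616 -0.0624  0.0709] [ 0.5826 -0.0609  0.0993]
black [247. 296.] 1123 xy [ 0.5558 -0.1683  0.0864] rack5-95 [ 0.5629 -0.1213  0.0717] [ 0.584  -0.1135  0.0883]
black [151. 291.] 288 xy [ 0.5492 -0.2093  0.0869] rack5-95 [ 0.5651 -0.1606  0.0741] [ 0.5667 -0.1567  0.0965]
black [399. 291.] 291 xy [ 0.5589 -0.1018  0.0871] rack5-95 [ 0.5651 -0.0525  0.0739] [ 0.5665 -0.0487  0.0968]
blue [330. 342.] 474 xy [ 0.6124 -0.128   0.0588] rack5-95 [ 0.6123 -0.0742  0.0506] [ 0.6359 -0.069   0.0603]
cap [420. 400.] 359 xy [ 0.626  -0.0875  0.0868] rack5-95 [ 0.623  -0.0341  0.0839] [ 0.6402 -0.0266  0.0877]
```

View pics/w2.png

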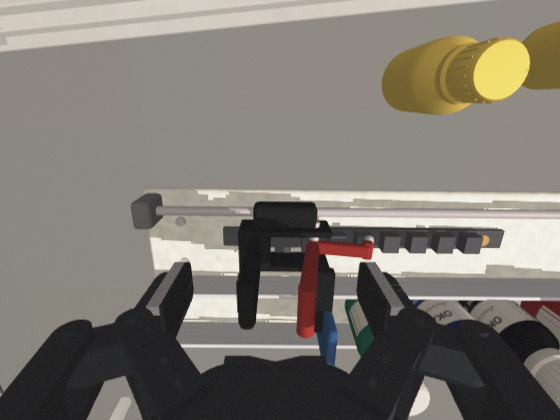

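The fingers straddle both plates, with pads at (178,300) and (371,300), centred as wanted. The pawl at (368,248) sits on a tooth. Next I squeeze.

Request:
jog_arm --series '[[[0, 0, 0], 0], [[0, 0, 0], 0], [[0, 0, 0], 0], [[0, 0, 0], 0], [[0, 0, 0], 0], [[0, 0, 0], 0], [[0, 0, 0], 0], [[0, 0, 0], 0]]' --claw 1 --grip_force 20

```text
t: 4.47
eef_pos: [0.5625, -0.1568, 0.0631]
ee_rot: [[-0.996, 0.092, 0.001], [0.092, 0.996, 0.0], [-0.001, 0.001, -1.0]]
wrist_force: [-0.8, 1.0, 6.1]
gripper_width: 0.43
gripper_force: 19.7
```

Request:
jog_arm --series '[[[0, 0, 0], 0], [[0, 0, 0], 0]]'

```text
t: 4.72
eef_pos: [0.5625, -0.1568, 0.0631]
ee_rot: [[-0.996, 0.092, 0.001], [0.092, 0.996, 0.0], [-0.001, 0.001, -1.0]]
wrist_force: [-0.7, 1.5, 5.7]
gripper_width: 0.435
gripper_force: 19.7
```

```bash
python3 m.py w3 | grep -v cap
```

```text
4.775 [ 0.5624 -0.1568  0.0631] [[-0.9958, 0.0915], [0.0915, 0.9958]] [-1.   1.3  5.8] 0.43441043929665496
red [291. 299.] 1242 xy [ 0.5597 -0.1483  0.0878] rack5-95 [ 0.5631 -0.1015  0.0715] [ 0.5859 -0.0908  0.0899]
black [230. 295.] 2147 xy [ 0.5519 -0.1734  0.087 ] rack5-95 [ 0.5597 -0.1403  0.072 ] [ 0.5831 -0.115   0.0994]
black [327. 293.] 1084 xy [ 0.5565 -0.1355  0.0892] rack5-95 [ 0.5593 -0.0861  0.0715] [ 0.582  -0.0731  0.0995]
black [365. 307.] 125 xy [ 0.5573 -0.1193  0.0981] rack5-95 [ 0.565  -0.0711  0.0947] [ 0.5666 -0.0646  0.0999]
```

View pics/w3.png

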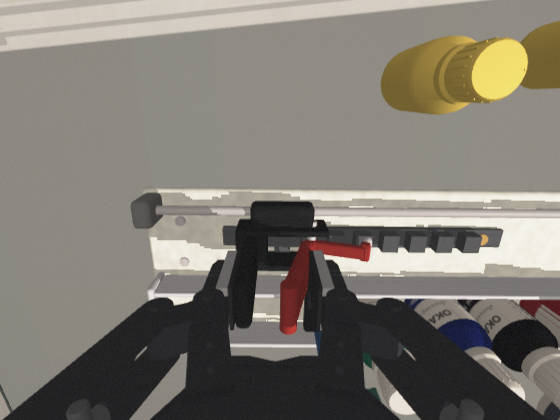

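The lever top has moved about 6 mm towards black at (290,300), so it is fully squeezed. I slide along gently.

Request:
jog_arm --series '[[[0, 0.001, 0], 0], [[0, 0.002, 0], 0], [[0, 0.003, 0], 0], [[0, 0.003, 0], 0], [[0, 0.003, 0], 0], [[0, 0.003, 0], 0], [[0, 0.003, 0], 0], [[0, 0.003, 0], 0], [[0, 0.003, 0], 0], [[0, 0.003, 0], 0]]'

```text
t: 6.02
eef_pos: [0.5651, -0.1308, 0.0631]
ee_rot: [[-0.996, 0.092, 0.002], [0.092, 0.996, -0.001], [-0.002, -0.001, -1.0]]
wrist_force: [-0.6, -1.4, 5.3]
gripper_width: 0.435
gripper_force: 20.9
```

Request:
jog_arm --series '[[[0, 0.003, 0], 0], [[0, 0.003, 0], 0], [[0, 0.003, 0], 0], [[0, 0.003, 0], 0], [[0, 0.003, 0], 0], [[0, 0.003, 0], 0], [[0, 0.002, 0], 0], [[0, 0, 0], 0]]'

```text
t: 7.02
eef_pos: [0.5672, -0.1107, 0.0631]
ee_rot: [[-0.996, 0.092, 0.002], [0.092, 0.996, -0.001], [-0.002, -0.0, -1.0]]
wrist_force: [1.5, -0.8, 4.8]
gripper_width: 0.432
gripper_force: 20.8
```

```bash
python3 m.py w4
```

```text
7.075 [ 0.5672 -0.1107  0.0631] [[-0.9958, 0.0917], [0.0917, 0.9958]] [-0.2 -1.4  5.1] 0.43085206440578616
red [291. 300.] 1237 xy [ 0.5643 -0.1022  0.0878] rack5-95 [ 0.5635 -0.0552  0.0715] [ 0.5863 -0.0444  0.0898]
black [233. 295.] 2033 xy [ 0.557  -0.1269  0.0869] rack5-95 [ 0.5601 -0.0887  0.0718] [ 0.5835 -0.0687  0.0988]
black [327. 293.] 1086 xy [ 0.5612 -0.0894  0.0891] rack5-95 [ 0.5598 -0.0397  0.0712] [ 0.5826 -0.0268  0.0995]
black [184. 307.] 117 xy [ 0.5555 -0.1453  0.0979] rack5-95 [ 0.5655 -0.098   0.0948] [ 0.5671 -0.0915  0.0999]
black [366. 307.] 137 xy [ 0.562  -0.0728  0.0977] rack5-95 [ 0.5656 -0.0247  0.0949] [ 0.567  -0.0179  0.0999]
cap [524. 390.] 415 xy [0.6284 0.011  0.0865] rack5-95 [0.621  0.0607 0.0837] [0.6337 0.074  0.0876]
cap [385. 394.] 430 xy [ 0.6253 -0.0588  0.0867] rack5-95 [ 0.6244 -0.0088  0.0827] [0.6371 0.0034 0.0878]
```

View pics/w4.png

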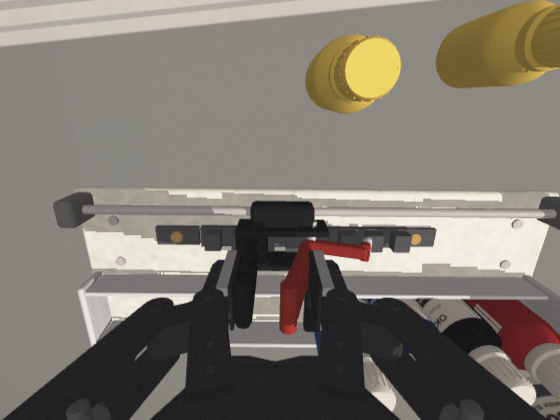

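The pusher has slid 46 mm with the lever still squeezed and no bottle fallen. I keep going and watch the force.

Request:
jog_arm --series '[[[0, 0.002, 0], 0], [[0, 0.002, 0], 0], [[0, 0.002, 0], 0], [[0, 0.002, 0], 0], [[0, 0.002, 0], 0], [[0, 0, 0], 0]]'

```text
t: 7.82
eef_pos: [0.5681, -0.1012, 0.0631]
ee_rot: [[-0.996, 0.092, 0.002], [0.092, 0.996, -0.001], [-0.002, -0.001, -1.0]]
wrist_force: [1.1, -1.5, 5.2]
gripper_width: 0.429
gripper_force: 21.3
```

```bash
python3 - <<'E'
from h import *
for n,(x0,y0,x1,y1) in {'scene':(230,160,370,280)}.items():
    s=snap(n,'x.png');W=world(s);hsv=cv2.cvtColor(s['img'],cv2.COLOR_RGB2HSV);z=W[...,2]
    m=(hsv[...,1]<60)&(hsv[...,2]>140)&(z>.082)&(z<.096)&(abs(W[...,0]-.63)<.03)&(W[...,1]<.1)&(W[...,1]>-.15)
    k,l,t,c=cv2.connectedComponentsWithStats(m.astype(np.uint8))
    for i in range(1,k):
        if t[i,4]>10: print(c[i].round(),t[i,4],np.median(W[l==i],0).round(4))
    cv2.imwrite('pics/sc5.png',cv2.resize(cv2.imread('pics/x.png')[y0:y1,x0:x1],None,fx=5,fy=5,interpolation=2))
E
```

```text
[265. 184.] 48 [0.6358 0.05   0.0877]
[276. 190.] 45 [0.6347 0.0149 0.0884]
```

View pics/sc5.png

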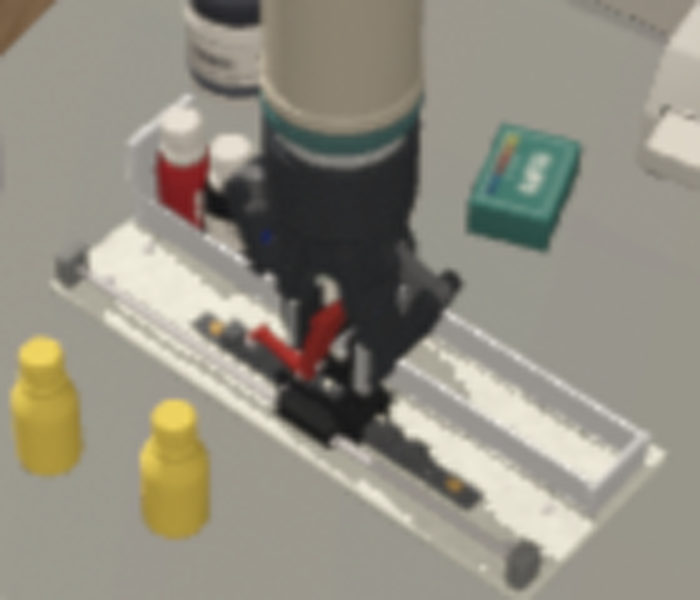

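Red and black now stand side by side near the end plate, at crop (182,160) and (230,180). I feel for contact in small steps.

Request:
jog_arm --series '[[[0, 0.001, 0], 0], [[0, 0.001, 0], 0], [[0, 0.001, 0], 0], [[0, 0, 0], 0]]'

```text
t: 8.38
eef_pos: [0.5682, -0.1002, 0.0631]
ee_rot: [[-0.996, 0.093, 0.002], [0.093, 0.996, -0.003], [-0.002, -0.003, -1.0]]
wrist_force: [0.1, -6.0, 4.9]
gripper_width: 0.432
gripper_force: 23.7
```

Request:
jog_arm --series '[[[0, 0.001, 0], 0], [[0, 0.001, 0], 0], [[0, 0, 0], 0]]'

```text
t: 8.75
eef_pos: [0.5682, -0.0999, 0.0631]
ee_rot: [[-0.996, 0.094, 0.002], [0.094, 0.996, -0.005], [-0.002, -0.005, -1.0]]
wrist_force: [-0.4, -8.4, 5.0]
gripper_width: 0.43
gripper_force: 26.0
```

Request:
jog_arm --series '[[[0, 0.001, 0], 0], [[0, 0.001, 0], 0], [[0, 0, 0], 0]]'

```text
t: 9.12
eef_pos: [0.5682, -0.0997, 0.0631]
ee_rot: [[-0.995, 0.096, 0.002], [0.096, 0.995, -0.007], [-0.003, -0.007, -1.0]]
wrist_force: [0.1, -12.8, 4.3]
gripper_width: 0.433
gripper_force: 28.3
```

Contact with the closed row is felt at TCP y ≈ -0.100. I back off at once, still squeezed, to about 17 mm before contact.

Request:
jog_arm --series '[[[0, -0.003, 0], 0], [[0, -0.003, 0], 0], [[0, -0.002, 0], 0], [[0, -0.002, 0], 0], [[0, -0.002, 0], 0], [[0, -0.002, 0], 0], [[0, -0.002, 0], 0], [[0, -0.002, 0], 0], [[0, -0.002, 0], 0], [[0, 0, 0], 0]]'

```text
t: 10.38
eef_pos: [0.5669, -0.113, 0.0631]
ee_rot: [[-0.996, 0.091, 0.002], [0.091, 0.996, 0.0], [-0.002, 0.001, -1.0]]
wrist_force: [0.0, -0.1, 6.9]
gripper_width: 0.431
gripper_force: 20.1
```

Request:
jog_arm --series '[[[0, -0.0015, 0], 0], [[0, -0.0015, 0], 0], [[0, -0.0013, 0], 0], [[0, 0, 0], 0], [[0, 0, 0], 0]]'

```text
t: 11.0
eef_pos: [0.5665, -0.1172, 0.0631]
ee_rot: [[-0.996, 0.091, 0.002], [0.091, 0.996, 0.0], [-0.002, 0.001, -1.0]]
wrist_force: [-0.0, 0.6, 6.6]
gripper_width: 0.435
gripper_force: 20.0
```

Request:
jog_arm --series '[[[0, 0, 0], 0], [[0, 0, 0], 0], [[0, 0, 0], 0], [[0, 0, 0], 0], [[0, 0, 0], 0]]' --claw -0.5

```text
t: 11.62
eef_pos: [0.5655, -0.1176, 0.0622]
ee_rot: [[-0.996, 0.091, -0.0], [0.091, 0.996, 0.0], [0.0, 0.0, -1.0]]
wrist_force: [0.6, -0.1, -0.7]
gripper_width: 0.746
gripper_force: 0.0
```

```bash
python3 m.py w5
```

```text
11.675 [ 0.5656 -0.1176  0.0622] [[-0.9958, 0.0911], [0.0911, 0.9958]] [-0.4  0.4 -0.1] 0.7499236296754921
red [301. 305.] 1155 xy [ 0.5626 -0.1051  0.0895] rack5-95 [ 0.5636 -0.0574  0.0723] [ 0.5864 -0.0487  0.0912]
black [201. 298.] 878 xy [ 0.5582 -0.1486  0.0861] rack5-95 [ 0.5611 -0.0988  0.071 ] [ 0.5818 -0.0969  0.096 ]
black [348. 298.] 877 xy [ 0.5638 -0.0844  0.0861] rack5-95 [ 0.5611 -0.0334  0.0711] [ 0.5817 -0.0314  0.0956]
black [241. 298.] 1139 xy [ 0.5599 -0.1315  0.0863] rack5-95 [ 0.5633 -0.0843  0.0714] [ 0.5844 -0.0768  0.0881]
black [178. 287.] 320 xy [ 0.5531 -0.1584  0.0841] rack5-95 [ 0.5597 -0.1102  0.0713] [ 0.566  -0.1009  0.0997]
black [371. 287.] 323 xy [ 0.5609 -0.0736  0.0839] rack5-95 [ 0.5599 -0.0292  0.0706] [ 0.566  -0.0199  0.0997]
blue [325. 341.] 402 xy [ 0.6141 -0.091   0.0587] rack5-95 [ 0.6124 -0.0375  0.0505] [ 0.6342 -0.0321  0.0602]
cap [550. 398.] 574 xy [0.6323 0.0173 0.0867] rack5-95 [0.6217 0.0672 0.0831] [0.6389 0.0804 0.0876]
cap [408. 402.] 1011 xy [ 0.6289 -0.0542  0.0866] rack5-95 [ 0.623  -0.0057  0.0839] [0.6418 0.011  0.0876]
```

View pics/w5.png

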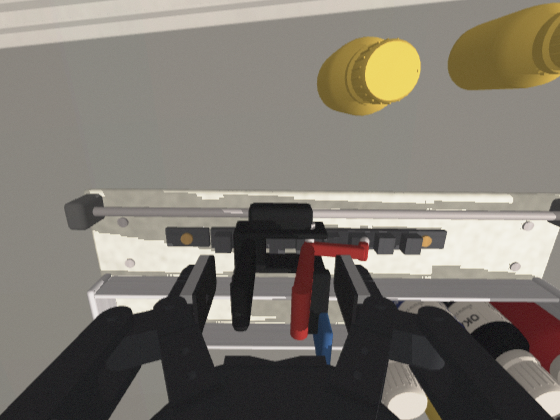

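The lever is released and the pawl rests on a tooth (35.6 mm over both), with the next notch just ahead of it. I nudge the black plate towards +y until the pawl drops.

Request:
jog_arm --series '[[[0, 0.004, 0], 0], [[0, 0.004, 0], 0], [[0, 0.003, 0], 0], [[0, 0.001, 0], 0], [[0, 0.001, 0], 0], [[0, 0, 0], 0]]'

```text
t: 12.42
eef_pos: [0.5668, -0.1054, 0.0623]
ee_rot: [[-0.996, 0.092, 0.0], [0.092, 0.996, -0.001], [-0.0, -0.001, -1.0]]
wrist_force: [1.0, -2.8, -0.4]
gripper_width: 0.749
gripper_force: 1.1
```

Request:
jog_arm --series '[[[0, 0.0005, 0], 0], [[0, 0.0005, 0], 0], [[0, 0.0005, 0], 0], [[0, 0.0005, 0], 0], [[0, 0, 0], 0]]'

```text
t: 13.05
eef_pos: [0.5671, -0.1022, 0.0623]
ee_rot: [[-0.996, 0.091, 0.0], [0.091, 0.996, 0.001], [-0.0, 0.001, -1.0]]
wrist_force: [1.0, -2.8, -1.5]
gripper_width: 0.75
gripper_force: 1.2
```

Request:
jog_arm --series '[[[0, 0.0005, 0], 0], [[0, 0.0005, 0], 0], [[0, 0, 0], 0]]'

```text
t: 13.42
eef_pos: [0.5671, -0.1006, 0.0623]
ee_rot: [[-0.996, 0.09, -0.0], [0.09, 0.996, 0.001], [0.0, 0.001, -1.0]]
wrist_force: [-0.1, -0.7, -0.3]
gripper_width: 0.746
gripper_force: 0.0
```

```bash
python3 m.py w6 | egrep 'red|blue|black'
```

```text
red [303. 305.] 1298 xy [ 0.5649 -0.0872  0.0901] rack5-95 [ 0.5638 -0.0388  0.0717] [ 0.5866 -0.0314  0.0921]
black [348. 298.] 875 xy [ 0.5652 -0.0674  0.0865] rack5-95 [ 0.5611 -0.0163  0.0712] [ 0.5818 -0.0144  0.096 ]
black [213. 298.] 2078 xy [ 0.5603 -0.1262  0.0861] rack5-95 [ 0.5614 -0.0815  0.0715] [ 0.5835 -0.0688  0.095 ]
black [178. 287.] 319 xy [ 0.5546 -0.1413  0.084 ] rack5-95 [ 0.5597 -0.0932  0.071 ] [ 0.5659 -0.0845  0.0997]
black [371. 287.] 319 xy [ 0.5623 -0.0566  0.0838] rack5-95 [ 0.5598 -0.012   0.0709] [ 0.5659 -0.0027  0.0997]
blue [311. 344.] 195 xy [ 0.6181 -0.0823  0.0591] rack5-95 [ 0.613  -0.0295  0.0512] [ 0.6316 -0.0238  0.0604]
```

The over-both width has gone from 35.6 to 45 mm, so the pawl dropped. A light push will confirm the lock.

Request:
jog_arm --series '[[[0, 0.0015, 0], 0], [[0, 0.001, 0], 0], [[0, 0.001, 0], 0], [[0, 0.001, 0], 0], [[0, 0, 0], 0]]'

```text
t: 14.1
eef_pos: [0.5674, -0.0974, 0.0623]
ee_rot: [[-0.996, 0.091, -0.0], [0.091, 0.996, -0.0], [0.0, -0.0, -1.0]]
wrist_force: [-0.3, -1.1, 0.1]
gripper_width: 0.749
gripper_force: 0.4
```

Request:
jog_arm --series '[[[0, 0.001, 0], 0], [[0, 0.001, 0], 0], [[0, 0, 0], 0]]'

```text
t: 14.48
eef_pos: [0.5675, -0.0972, 0.0623]
ee_rot: [[-0.996, 0.093, 0.0], [0.093, 0.996, -0.002], [-0.0, -0.002, -1.0]]
wrist_force: [1.5, -5.6, -1.4]
gripper_width: 0.754
gripper_force: 2.7
```

Request:
jog_arm --series '[[[0, 0.001, 0], 0], [[0, 0, 0], 0]]'

```text
t: 14.72
eef_pos: [0.5676, -0.0971, 0.0622]
ee_rot: [[-0.996, 0.093, 0.0], [0.093, 0.996, -0.003], [-0.0, -0.003, -1.0]]
wrist_force: [-0.0, -6.9, -0.4]
gripper_width: 0.75
gripper_force: 3.5
```

Request:
jog_arm --series '[[[0, -0.004, 0], 0], [[0, -0.004, 0], 0], [[0, 0, 0], 0]]'

```text
t: 15.1
eef_pos: [0.567, -0.1019, 0.0623]
ee_rot: [[-0.996, 0.091, -0.0], [0.091, 0.996, 0.001], [0.0, 0.001, -1.0]]
wrist_force: [0.7, -0.6, 0.0]
gripper_width: 0.749
gripper_force: 0.0
```

```bash
python3 m.py w7 | egrep 'red|blue|black'
```

```text
red [306. 305.] 1302 xy [ 0.565  -0.0873  0.0901] rack5-95 [ 0.5638 -0.0388  0.072 ] [ 0.5866 -0.0315  0.0921]
black [201. 298.] 874 xy [ 0.5595 -0.133   0.0862] rack5-95 [ 0.5612 -0.0831  0.0712] [ 0.5817 -0.0812  0.0962]
black [348. 298.] 879 xy [ 0.5653 -0.0688  0.0865] rack5-95 [ 0.5612 -0.0177  0.0714] [ 0.5819 -0.0157  0.0961]
black [225. 298.] 1200 xy [ 0.5611 -0.1231  0.086 ] rack5-95 [ 0.5635 -0.0761  0.0715] [ 0.5844 -0.0688  0.0882]
black [371. 287.] 312 xy [ 0.5623 -0.0579  0.084 ] rack5-95 [ 0.56   -0.0133  0.0709] [ 0.566  -0.0042  0.0996]
black [179. 287.] 313 xy [ 0.5546 -0.1427  0.0837] rack5-95 [ 0.5599 -0.0945  0.0711] [ 0.566  -0.0854  0.0996]
blue [313. 345.] 183 xy [ 0.6182 -0.0827  0.0592] rack5-95 [ 0.6136 -0.0295  0.0523] [ 0.6322 -0.0239  0.0605]
```

View pics/w7.png

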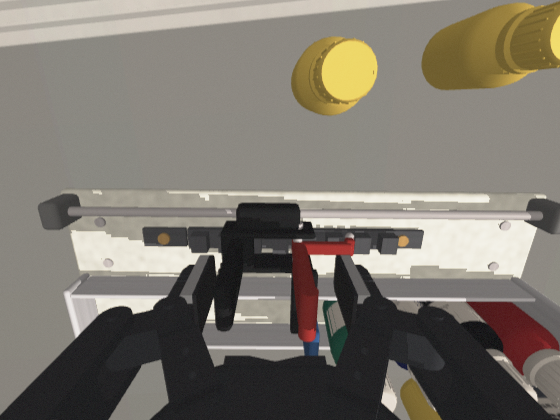

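The plates are 44.6 mm over both, 9 mm more than on the tooth, and the lever at (303,290) is upright. The pusher held against 7 N, about 9 mm before contact, so this is the last notch. I withdraw straight up.

Request:
jog_arm --series '[[[0, 0.002, -0.005], 0], [[0, 0.002, -0.015], 0], [[0, 0, -0.03], 0], [[0, 0, -0.04], 0], [[0, 0, -0.04], 0], [[0, 0, -0.02], 0], [[0, 0, 0], 0], [[0, 0, 0], 0]]'

```text
t: 16.15
eef_pos: [0.5668, -0.0979, 0.2119]
ee_rot: [[-0.996, 0.091, -0.001], [0.091, 0.996, 0.0], [0.001, 0.0, -1.0]]
wrist_force: [-0.1, 0.5, -1.1]
gripper_width: 0.753
gripper_force: 0.0
```

```bash
python3 m.py w8 && python3 -c "
from workcell import workorder; print(workorder.hand_in())"
```

```text
16.2 [ 0.5666 -0.0979  0.2114] [[-0.9959, 0.0909], [0.0909, 0.9959]] [ 0.3  0.7 -0.5] 0.7463255191572955
red [286. 203.] 247 xy [ 0.5678 -0.0868  0.0906] rack5-95 [ 0.5639 -0.0385  0.0742] [ 0.5868 -0.0311  0.0924]
black [246. 201.] 236 xy [ 0.5636 -0.1236  0.0869] rack5-95 [ 0.5635 -0.0759  0.0727] [ 0.5851 -0.0689  0.0884]
blue [292. 238.] 119 xy [ 0.6182 -0.0831  0.0592] rack5-95 [ 0.6129 -0.0294  0.0522] [ 0.635  -0.0242  0.0605]
cap [360. 254.] 332 xy [ 0.6283 -0.0173  0.0867] rack5-95 [0.6193 0.0307 0.0831] [0.6374 0.0486 0.0879]
cap [322. 258.] 348 xy [ 0.6293 -0.0552  0.0863] rack5-95 [ 0.6231 -0.007   0.0832] [0.6416 0.0111 0.0877]
cap [393. 257.] 345 xy [0.6349 0.0157 0.0865] rack5-95 [0.6221 0.0644 0.0834] [0.641  0.0827 0.088 ]
cap [427. 256.] 349 xy [0.6373 0.0495 0.0867] rack5-95 [0.6216 0.0982 0.0833] [0.6401 0.1164 0.0879]
the job is handed in; nothing more can be done
None
```

The job is handed in at 16.2 s: the row is closed up, all four bottles are standing, and the pusher is locked in what I measured as the last notch, about 9 mm short of the closed row. I felt for that notch by letting the lever go about 17 mm before contact and nudging the black plate forward until the pawl dropped, so roughly the last 8 mm were not squeezed; feeling for contact also pressed the row with about 13 N before I backed off.

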